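# Snap the cover onto the controller housing and keep it pressed

### The job

Two loose covers lie on the bench: take the larger one by its rib, set it level over the open controller housing between the four clips, and press it straight down until all four clips have snapped over its edges and it sits flat and fully home. Keep pressing it down firmly, with about 10 newtons, and finish like that, still pressing: do not let up or let go. Leave the smaller cover and the other things on the bench where they are.

Things in the scene. Friction and masses are not known exactly. Their poses are not given: they have to be found in the camera images.
- housing: open grey plastic controller housing fixed to the bench (place and yaw vary), a circuit board inside; 115 x 70 mm (x long, y across), 150 mm over its mounting ears; origin centre of its underside, z up. The cover goes on top, centred, its long side along x (either way round). End guides up to 56 mm high have inner faces at x = +/-53.5 mm, flared above 46 mm: 3.5 mm play at each end
- seat: the two black rubber strips on top of the housing's long walls, 104 x 6 mm each at y = +/-32 mm. Origin = the housing's origin; their top is 40 mm above it: there the cover's underside rests when home
- cover: the larger cover: grey plastic plate 100 x 70 x 5 mm (x long, y across) with a grip rib 56 mm long (x), 18 mm wide (y), 24 mm high in the middle of its top; 29 mm high in all, 0.06 to 0.13 kg; origin centre of its underside, z up; lies rib up on the bench; the same under a half turn. Pinch the rib across y; fingertips can press on the plate beside it
- clip1 (a joint): spring clip at x +22, y +36 mm of the housing: upright arm 16 mm wide, hinged at its foot, top 62 mm above the bench, with an inward nose (steep smooth ramp above, flat hook below, underside at 46.5 mm) that overhangs the cover's long edge by 3 mm. Value in rad: 0 upright, grows outward, about 0.08 while the cover's edge passes, about 0 again when snapped over it
- clip2 (a joint): the same at x -22, y +36 mm of the housing. Pushing the cover past all four clips takes about 10 to 15 N straight down, beginning with its underside about 55 mm above the bench; at about 47 mm the force drops suddenly, and at 41.5 mm the noses spring in over the plate's edges, just before it meets the seat
- clip3 (a joint): the same at x +22, y -36 mm of the housing
- clip4 (a joint): the same at x -22, y -36 mm of the housing
- small_cover: small loose cover of the same plastic and shape as the right one but too small: plate 74 x 52 x 5 mm, rib 42 x 18 mm; origin centre of its underside. A bystander
- driver_blue: small screwdriver with blue handle, 150 x 17 x 17 mm, lying near the front edge of the bench; a bystander
- spudger: thin black prying stick, 150 x 8 x 4 mm, lying near the front edge of the bench; a bystander
- suction_cup: black suction cup with a ring on top, 55 mm across, 37 mm high; a bystander
- paste_tub: round white tub with lid, 78 mm across, 31 mm high; a bystander
- flux_syringe: small amber syringe, 88 x 17 x 17 mm, lying; a bystander
There are look-alikes about, which are no part of the job. Leave any black look-alike of the cover alone.

How it is judged (in metres and radians):
On the way, in this order (a step that is already met when the one before it is completed fails the run):
1. the larger cover has been lifted clear of the bench (height (world z) of cover above 0.05 m), for 0.1 s.
2. the cover is pressed home and all four clips have snapped over it (z of cover in the frame of housing between 0.036 and 0.0425 m and horizontal distance between cover and housing below 0.006 m and angle between the x axis of cover and the x axis of housing, either way round below 0.08 rad and angle between cover's own z axis and vertical below 0.05 rad and value of joint each of clip1, clip2, clip3, clip4 below 0.03 rad), for 0.2 s.
At the end, for the whole second after the job is handed in: the larger cover sits centred on the housing (6 mm, 0.08 rad either way round, level within 0.05 rad), underside 36 to 42.5 mm above the housing's foot, all four clips back below 0.03 rad, and through the last second the fingers still press it onto the seat with more than 5 N (all of step 2 and contact force between cover and seat above 5 N and contact force between the fingers and cover above 4 N); the arm keeps its last pose, push and grip.
It fails at once if the smaller cover is moved more than 30 mm from its place (distance of small_cover from where it was at the start of the episode above 0.03 m).
It fails at once if another thing on the bench is pushed more than 30 mm from its place (distance of any of driver_blue, spudger, suction_cup, paste_tub, flux_syringe from where it was at the start of the episode above 0.03 m).
It also fails if it takes over 42 s, if anything falls off the work surface, if the arm or the gripper's body presses on something with over 40 N, if the wrist force passes 120 N, or if a joint passes its speed limit or range.

### The arm

A 6-joint arm with a two-finger parallel gripper is mounted at the origin on a cart in front of the work surface, level with it; the furniture and walls round the work are solid. World frame = base frame: x ahead of the robot, y to its left, z up, the work surface at z = 0. Lengths are in mm, angles in rad, forces in N, time in s.
With the tool pointing down it reaches from about 350 to 775 mm from the base axis. Payload 7.3 kg.
Tool frame: the origin (TCP) lies midway between the tips of the shut fingers; the grasp point (between the pads) lies 19 mm behind it; z points along the fingers, y is the line along which they close (so a half turn about z gives the same grasp; the last joint's range is limited). The gripper opens to 92 mm and grips with 3 to 60 N. Pads are 19 mm wide; open, the fingers measure 130 mm over their backs; the gripper's body (75 mm by 190 mm) begins 47 mm behind the grasp point.
Start: joints at [-1.31, 0.342, 1.524, -0, 1.275, -0.146], TCP at [207.752, -482.166, 226.741] pointing down, gripper open.
Joint ranges: [-2.53, 2.53], [-0.77, 2.02], [0.04, 2.7], [-1, 4.14], [0.28, 2.66], [-3.11, 3.11]. Speed limits (rad/s): [2.57, 2.57, 3.14, 3.14, 3.14, 3.14].

### API

Orientations are given as [roll, pitch, yaw] about the fixed x, y, z axes, in that order (R = Rz(yaw) Ry(pitch) Rx(roll)).
In Python, from plant import monitor, optics, workorder gives the robot as it stands. The module is installed in compiled form; this text tells all that it offers.
- The arm moves only by the tool servo_tool, never from a script. Its arguments are lists of equal length, an entry for each row: "linear": the shift along the tool's x, y, z as a fraction of full scale, a list of three; "spin": the turn about the tool's z as a fraction of full scale. In form: {"linear": [[dx, dy, dz], ...], "spin": [spin, ...]}. A call has exactly 8 rows; each row shifts and turns the commanded pose from where the row before left it, along the tool's axes as they then stand; what a row does not reach is not made up. Full scale, the value 1, is 200 mm for a shift and 90 degrees for a turn. A row lasts 1/8 s, in which the tool goes at most 62.5 mm and 10.7 degrees, less where a joint would pass 70% of its speed; a pose out of reach is approached as far as the arm can. A call with a number of a shift or a turn outside -1 to 1 is refused whole. A call with a gripper value outside its range is refused whole. "hand" is the opening, from -1 (shut) to 1 (fully open), set as the call begins (left out, the last holds). The fingers move at their own pace and stop on an object; the grip force is fixed at half the most. Time passes only in rows, so rows that do not move let the fingers close, or fill a call up. It gives the time, the measured TCP pose, the force, the opening and the grip force at its end, in the units of the state.
- monitor.get_obs(): the state, without advancing time (a new reading comes with each control period).
- optics.capture(name): name is "scene" or "top" or "wrist"; returns a dict with "frame" (400x640x3 uint8, blue, green, red), "K" (3x3 intrinsics, pixels), "D" ([k1, k2, p1, p2, k3] as OpenCV has them; the pictures are not rectified), "world_to_cam" (4x4, takes a point from world to camera coordinates). Camera axes: x right, y down, z forward; pixel columns grow to the right and rows downward; lengths in mm; the calibration is good to about 2 mm. A picture is of the moment at which its call begins. There is no depth.
- workorder.close_job(): hands the job in; it is judged then, once.
The state is a dict: "time": time; "joint_positions": joint angles; "dq": joint speeds; "tau": joint torques, N m; "tool_pos": TCP position; "tcp_rot": TCP orientation; "contact_force": force on the tool from outside, world axes, zero at the start; "moment": the same for the moment, N m; "grip_width": finger opening in mm; "finger_force": force on a finger pad.
Only numpy, scipy, OpenCV 4.12 (cv2) and the standard library are available. Lean on these libraries where they do the work, as an engineer would, in place of code of your own. Each camera call takes 0.05 s, during which the arm holds its last target. There are 200 camera calls.

## Working session

There is one attempt and no reset: what is moved stays moved. The work goes in short steps, Python scripts to look and compute and a tool call to move; the robot and the scene stay as the last step left them, time stands still between calls to the robot, and variables do not carry over. Pictures are saved under pics/ and viewed, at most 10 in all, crops included, and the job is handed in when it is done.

Besides the shell and the picture viewer there is one more tool, called after ">>>" as name(argument=value, ...) on one line, values as JSON. servo_tool: Moves the arm, as the interface text tells. Shift numbers are shares of 200 mm and turn numbers shares of 90 degrees, none past 1 either way. Its arguments: {"type":"object","properties":{"linear":{"type":"array","items":{"type":"array","items":{"type":"number","minimum":-1,"maximum":1}}},"spin":{"type":"array","items":{"type":"number","minimum":-1,"maximum":1}},"hand":{"type":"number"}},"required":["linear","spin"]}

```bash
mkdir -p pics
python3 - <<'E'
from plant import monitor, optics, workorder
import cv2,pickle
print(monitor.get_obs())
for n in ("top","scene"):
    c=optics.capture(n); cv2.imwrite(f"pics/{n}1.png",c["frame"]); pickle.dump(c,open(f"{n}1.pkl","wb"))
    print(c["K"],c["D"],c["world_to_cam"])
E
```

```text
{'time': 0.0, 'joint_positions': array([-1.30999950e+00,  3.42732173e-01,  1.52500061e+00, -1.08918457e-05,
        1.27539217e+00, -1.46005996e-01]), 'dq': array([-0.00048823, -0.00182465,  0.00102466, -0.00133681, -0.00052578,
        0.0009577 ]), 'tau': array([ 2.63876434e-03, -4.31236768e+01, -2.44219673e+01,  7.20252050e-02,
        5.60091133e-02, -1.40013376e-04]), 'tool_pos': array([ 207.64009593, -481.75984614,  226.04578331]), 'tcp_rot': array([-3.14007514e+00, -2.12626204e-04,  4.06805838e-01]), 'contact_force': array([ 0.04514195,  0.55106024, -0.26370918]), 'moment': array([ 0.0320475 ,  0.02877966, -0.00266806]), 'finger_force': 0.0, 'grip_width': 91.89693138158378}
[[368.73868023   0.         318.07943122]
 [  0.         368.73868023 202.29875467]
 [  0.           0.           1.        ]] [0.02383777 0.         0.         0.         0.        ] [[-1.60544544e-02 -9.99866197e-01 -3.13721830e-03  3.89770947e+01]
 [-9.92827671e-01  1.63130491e-02 -1.18436059e-01  5.23706968e+02]
 [ 1.18471389e-01  1.21329083e-03 -9.92956725e-01  8.74161075e+02]
 [ 0.00000000e+00  0.00000000e+00  0.00000000e+00  1.00000000e+00]]
[[413.93676751   0.         321.94022032]
 [  0.         413.93676751 204.47659495]
 [  0.           0.           1.        ]] [-0.03950956  0.          0.          0.          0.        ] [[-8.61416611e-01 -5.07898456e-01 -7.61851773e-04  4.38718622e+02]
 [-3.82130253e-01  6.49095232e-01 -6.57762761e-01  1.96322106e+02]
 [ 3.34571205e-01 -5.66316642e-01 -7.53224780e-01  8.25759354e+02]
 [ 0.00000000e+00  0.00000000e+00  0.00000000e+00  1.00000000e+00]]
```

View pics/top1.png

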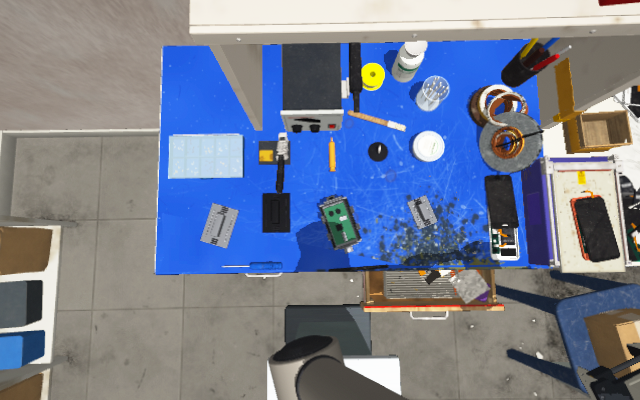

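View pics/scene1.png

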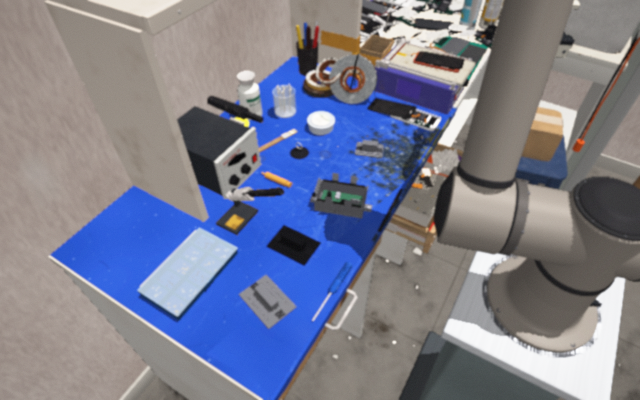

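The top view shows the larger grey cover at about (219,225), the housing at (341,221), the small cover at (424,211) and the black look-alike at (277,212). I'll zoom in on the cover and housing to measure them.

```bash
cat > h.py <<'E'
import numpy as np,cv2
def ray(c,px,z):
    """pixels -> world xy on plane z"""
    u=cv2.undistortPoints(np.array(px,float).reshape(-1,1,2),c["K"],c["D"]).reshape(-1,2)
    T=c["world_to_cam"];R,t=T[:3,:3],T[:3,3]
    o=-R.T@t; d=np.c_[u,np.ones(len(u))]@R
    return (o+d*((z-o[2])/d[:,2])[:,None])[:,:2]
def proj(c,P):
    T=c["world_to_cam"]
    return cv2.projectPoints(np.array(P,float).reshape(-1,1,3),cv2.Rodrigues(T[:3,:3])[0],T[:3,3],c["K"],c["D"])[0].reshape(-1,2)
E
python3 - <<'E'
import pickle;from h import *
c=pickle.load(open("top1.pkl","rb"));f=c["frame"]
hsv=cv2.cvtColor(f,cv2.COLOR_BGR2HSV)
m=((hsv[...,1]<70)&(hsv[...,2]>60)).astype(np.uint8)
for n,(x0,y0,x1,y1) in dict(big=(190,195,250,258),small=(400,190,450,235)).items():
    mm=np.zeros_like(m);mm[y0:y1,x0:x1]=m[y0:y1,x0:x1]
    mm=cv2.morphologyEx(mm,cv2.MORPH_CLOSE,np.ones((7,7)))
    k,l,s,ce=cv2.connectedComponentsWithStats(mm);i=1+s[1:,4].argmax()
    ys,xs=np.where(l==i);W=ray(c,np.c_[xs,ys],5).astype(np.float32)
    print(n,cv2.minAreaRect(W),W.mean(0))
a=cv2.resize(f[180:265,185:265],None,fx=5,fy=5,interpolation=cv2.INTER_CUBIC)
b=cv2.resize(f[180:265,305:380],None,fx=5,fy=5,interpolation=cv2.INTER_CUBIC)
cv2.imwrite("pics/crop1.png",np.hstack([a,b]))
E
```

```text
big ((473.83563232421875, 279.0631103515625), (68.48292541503906, 98.41411590576172), 72.63323211669922) [473.5486  279.31815]
small ((484.78076171875, -235.20697021484375), (108.09441375732422, 58.314579010009766), 26.531484603881836) [ 493.08746 -232.69258]
```

View pics/crop1.png

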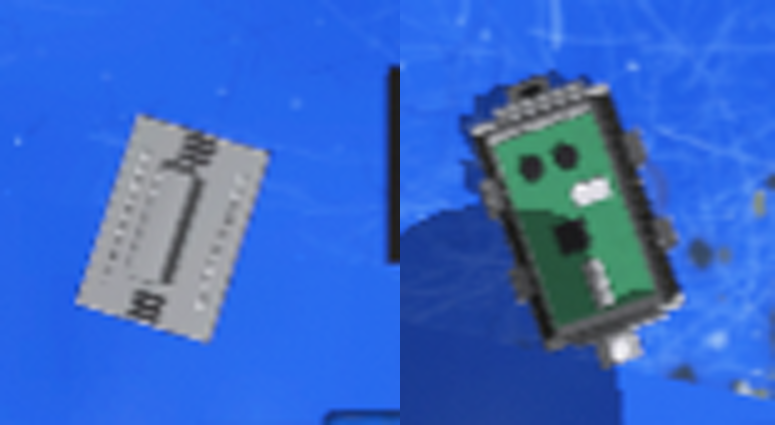

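The crop shows the cover plate with its rib, corners near (140,115), (270,152), (208,340) and (78,300). Its 98 x 68 mm fits. The housing rim runs from about (478,135) to (680,300), with two clips on each side. Next I'll work out a coarse housing position and the wrist camera offset.

Run:
```python
import pickle;from h import *
from plant import optics,monitor
c=pickle.load(open("top1.pkl","rb"))
b=lambda x,y:((x-400)/5+305,y/5+180)
print(ray(c,[b(478,135),b(605,90),b(680,300),b(550,345),b(578,217)],50))
w=optics.capture("wrist");T=w["world_to_cam"];o=-T[:3,:3].T@T[:3,3]
print("cam",o,"axis",T[2,:3],"x",T[0,:3],w["K"][0,0],w["D"]); print(monitor.get_obs()["tool_pos"])
```

```text
[[510.56436055  24.57696212]
 [531.33820162 -36.90007459]
 [430.27691023 -69.93433989]
 [410.06925988  -7.81081241]
 [470.42992991 -22.48529119]]
cam [ 275.26176562 -453.19141559  384.32551445] axis [-0.25228231 -0.10671432 -0.96175137] x [ 0.3954112  -0.91850243 -0.00180701] 309.8531548481294 [-0.04783902  0.          0.          0.          0.        ]
[ 207.6999023  -481.85942306  226.23087503]
```

>>> servo_tool(linear=[[0.24,-0.18,0],[0.24,-0.18,0],[0.24,-0.18,0],[0.24,-0.18,0],[0.24,-0.18,0],[0.24,-0.18,0],[0.24,-0.18,0],[0.24,-0.18,0]], spin=[0,0,0,0,0,0,0,0])

```text
time: 1.15
tool_pos: [447.1, -63.9, 226.8]
tcp_rot: [3.141, -0.0, 0.407]
contact_force: [0.5, -0.3, -0.2]
grip_width: 91.8
finger_force: 0.0
```

Run:
```python
import pickle;from h import *
from plant import optics,monitor
w=optics.capture("wrist");w=optics.capture("wrist");pickle.dump(w,open("w1.pkl","wb"))
cv2.imwrite("pics/w1.png",w["frame"]);print(monitor.get_obs()["tool_pos"],monitor.get_obs()["dq"])
```

```text
[448.10415541 -60.9475709  226.53443296] [-0.10052707 -0.01666512  0.03176807 -0.04759587  0.00274451 -0.09014718]
```

View pics/w1.png

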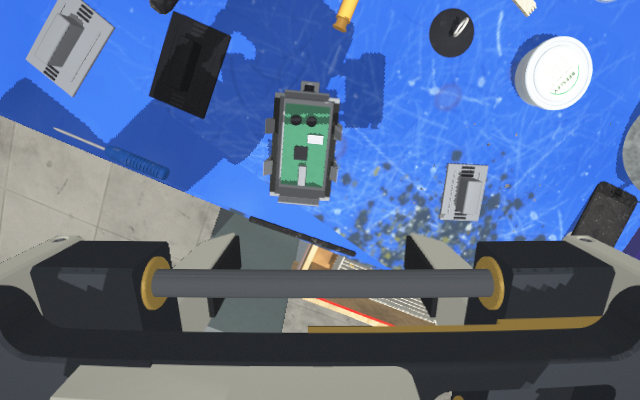

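The wrist view shows the housing at (303,145), the larger cover at (70,47), the black look-alike at (190,65) and the small cover at (463,192). I'll zoom in on the housing.

Run:
```python
import pickle;from h import *
w=pickle.load(open("w1.pkl","rb"))
cv2.imwrite("pics/w1c.png",cv2.resize(w["frame"][72:216,253:353],None,fx=4,fy=4,interpolation=cv2.INTER_CUBIC))
```

```text
(no output)
```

View pics/w1c.png

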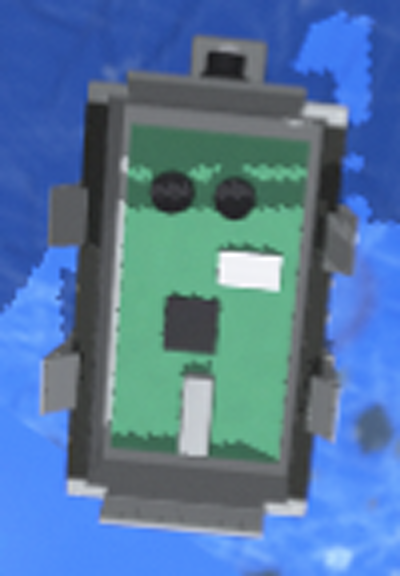

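The crop shows the wall-top corners at about TL (89,84), TR (347,104), BR (303,514), BL (68,494). The four clips sit on the long sides and the end guides at the top and bottom. I'll fit the pose to these points.

Run:
```python
import pickle;from h import *
from scipy.optimize import least_squares
w=pickle.load(open("w1.pkl","rb"))
px=np.array([(89,84),(347,104),(303,514),(68,494),(87,103),(346,127),(305,500),(69,480)],float)/4+[253,72]
# image up=+x , image left=+y
M=np.array([(57.5,35),(57.5,-35),(-57.5,-35),(-57.5,35),(52,35),(52,-35),(-52,-35),(-52,35)],float)
for z in (40,):
  def mod(p):
    c,s=np.cos(p[2]),np.sin(p[2]);return np.c_[M@np.array([[c,s],[-s,c]])+p[:2],np.full(len(M),z)]
  r=least_squares(lambda p:(proj(w,mod(p))-px).ravel(),[470,-22,.33],loss="soft_l1")
  print(z,r.x,(r.fun.reshape(-1,2)*4).round(0).tolist())
W=ray(w,px,40);print(np.linalg.norm(W[0]-W[1]),np.linalg.norm(W[0]-W[3]),np.linalg.norm(W[1]-W[2]),np.linalg.norm(W[2]-W[3]))
p=r.x;c,s=np.cos(p[2]),np.sin(p[2]);R=np.array([[c,-s],[s,c]])
for x,y,z in [(22,36,62),(-22,36,62),(22,-36,62),(-22,-36,62)]:
  for dx in(-8,8):
    q=R@[x+dx,y]+p[:2];print((x+dx,y),((proj(w,[[*q,z]])[0]-[253,72])*4).round(0))
for x in (53.5,-53.5): print("guide",x,[((proj(w,[[*(R@[x,y]+p[:2]),46]])[0]-[253,72])*4).round(0).tolist() for y in(-25,25)])
t=pickle.load(open("top1.pkl","rb"));print("top px of wall corners",proj(t,mod(p))[:4].round(1).tolist())
```

```text
40 [ 4.73854057e+02 -2.42086717e+01  3.19003790e-01] [[-3.0, -4.0], [2.0, 1.0], [4.0, 5.0], [-3.0, 4.0], [-2.0, -2.0], [1.0, -1.0], [4.0, 1.0], [-3.0, -1.0]]
68.67044967037964 112.89279607393362 113.68654527953387 68.03913953094202
(14, 36) [ 60. 251.]
(30, 36) [ 63. 187.]
(-30, 36) [ 53. 419.]
(-14, 36) [ 55. 359.]
(14, -36) [340. 276.]
(30, -36) [346. 213.]
(-30, -36) [322. 443.]
(-14, -36) [329. 384.]
guide 53.5 [[311.0, 116.0], [120.0, 98.0]]
guide -53.5 [[274.0, 508.0], [98.0, 493.0]]
top px of wall corners [[319.5, 203.6], [347.3, 194.0], [363.9, 239.9], [335.7, 249.8]]
```

>>> servo_tool(linear=[[0,0,0],[0,0,0],[0,0,0],[0,0,0],[-0.076,-0.26,0],[-0.076,-0.26,0],[-0.076,-0.26,0],[-0.076,-0.26,0]], spin=[0.113,0.113,0.113,0.113,0,0,0,0])

```text
time: 2.25
tool_pos: [450.4, 151.9, 226.6]
tcp_rot: [3.141, -0.0, -0.304]
contact_force: [0.9, -0.4, -0.1]
grip_width: 91.4
finger_force: 0.0
```

>>> servo_tool(linear=[[-0.076,-0.26,0],[-0.076,-0.26,0],[0,0,0],[0,0,0],[0,0,0],[0,0,0],[0,0,0],[0,0,0]], spin=[0,0,0,0,0,0,0,0])

```text
time: 3.25
tool_pos: [452.7, 259.0, 226.8]
tcp_rot: [3.142, -0.0, -0.304]
contact_force: [-0.5, 1.2, 1.1]
grip_width: 91.7
finger_force: 0.0
```

```bash
cat > cov.py <<'E'
import pickle,sys;from h import *
from plant import optics,monitor
w=optics.capture("wrist");pickle.dump(w,open("w2.pkl","wb"))
o=monitor.get_obs();print(o["tool_pos"],o["tcp_rot"])
f=w["frame"];hsv=cv2.cvtColor(f,cv2.COLOR_BGR2HSV)
m=((hsv[...,1]<70)&(hsv[...,2]>60)).astype(np.uint8);m[235:]=0
m=cv2.morphologyEx(m,cv2.MORPH_CLOSE,np.ones((7,7)))
k,l,s,ce=cv2.connectedComponentsWithStats(m)
for i in range(1,k):
    if s[i,4]<800: continue
    ys,xs=np.where(l==i);W=ray(w,np.c_[xs,ys],5).astype(np.float32)
    print(s[i],cv2.minAreaRect(W))
cv2.imwrite("pics/w2.png",f)
E
python3 cov.py
```

```text
[452.63497167 259.05941312 226.7323118 ] [ 3.14152726e+00 -1.26127847e-04 -3.03534616e-01]
[    0     0   203   235 33603] ((598.7297973632812, 521.160888671875), (286.8355712890625, 284.24609375), 69.0123062133789)
[  123     0   197    98 12795] ((653.0940551757812, 313.98419189453125), (195.52871704101562, 111.89906311035156), 89.87462615966797)
[ 496   21  127  127 8204] ((475.09033203125, -48.68059539794922), (163.23007202148438, 125.1628646850586), 17.581308364868164)
[ 272  121   58   80 4491] ((475.615478515625, 278.49859619140625), (68.62548065185547, 98.09944915771484), 72.80416870117188)
[ 367  149  273   86 8751] ((356.182861328125, 25.691513061523438), (383.44427490234375, 116.99979400634766), 72.17434692382812)
```

View pics/w2.png

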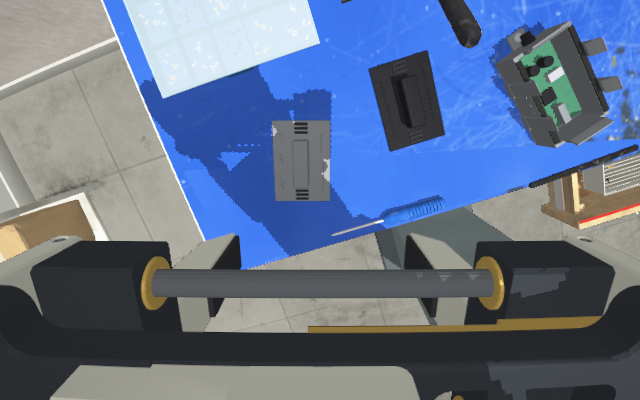

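The cover measures (475.6, 278.5), yaw -0.300, 98 x 69 mm, consistent with the top view. In the image it is at (301,160), clear of the black look-alike at (406,100). I'll descend.

>>> servo_tool(linear=[[0.04,-0.0635,0.135],[0.04,-0.0635,0.135],[0,0,0.135],[0,0,0.135],[0,0,0.135],[0,0,0.135],[0,0,0.135],[0,0,0.135]], spin=[0,0,0,0,0,0,0,0])

```text
time: 4.3
tool_pos: [475.6, 278.8, 9.9]
tcp_rot: [-3.141, -0.0, -0.303]
contact_force: [-0.0, -0.1, 0.5]
grip_width: 92.1
finger_force: 0.0
```

>>> servo_tool(linear=[[0,0,0.018],[0,0,0],[0,0,0],[0,0,0],[0,0,0],[0,0,0],[0,0,0],[0,0,0]], spin=[0,0,0,0,0,0,0,0])

```text
time: 5.3
tool_pos: [475.4, 278.7, 7.0]
tcp_rot: [3.141, 0.0, -0.303]
contact_force: [-0.7, -0.4, 0.3]
grip_width: 92.0
finger_force: 0.0
```

>>> servo_tool(linear=[[0,0,0],[0,0,0],[0,0,0],[0,0,0],[0,0,0],[0,0,0],[0,0,0],[0,0,0]], spin=[0,0,0,0,0,0,0,0], hand=-1)

```text
time: 6.3
tool_pos: [475.5, 278.7, 7.1]
tcp_rot: [3.142, -0.0, -0.303]
contact_force: [-0.3, -0.8, -0.2]
grip_width: 18.2
finger_force: 30.0
```

>>> servo_tool(linear=[[0,0,-0.1],[0,0,-0.2],[0,0,-0.2],[0,0,-0.2],[0,0,-0.05],[0,0,0],[0,0,0],[0,0,0]], spin=[0,0,0,0,-0.099,-0.099,-0.099,-0.099])

```text
time: 7.3
tool_pos: [475.2, 278.6, 156.9]
tcp_rot: [3.141, 0.001, 0.324]
contact_force: [-0.8, 0.8, -2.2]
grip_width: 17.9
finger_force: 30.0
```

>>> servo_tool(linear=[[-0.0603,0.1795,0],[-0.0603,0.1795,0],[-0.0603,0.1795,0],[-0.0603,0.1795,0],[-0.0603,0.1795,0],[-0.0603,0.1795,0],[-0.0603,0.1795,0],[-0.0603,0.1795,0]], spin=[0,0,0,0,0,0,0,0])

```text
time: 8.3
tool_pos: [473.5, -25.4, 157.0]
tcp_rot: [3.142, 0.0, 0.319]
contact_force: [0.2, -0.5, -1.7]
grip_width: 17.8
finger_force: 30.0
```

>>> servo_tool(linear=[[0,0,0],[0,0,0],[0,0,0],[0,0,0],[0,0,0],[0,0,0],[0,0,0],[0,0,0]], spin=[0,0,0,0,0,0,0,0])

```text
time: 9.3
tool_pos: [473.8, -24.3, 157.1]
tcp_rot: [3.142, 0.0, 0.319]
contact_force: [0.6, 0.3, -1.2]
grip_width: 17.8
finger_force: 30.0
```

Run:
```python
import pickle;from h import *
from plant import optics,monitor
o=monitor.get_obs();print(o)
ims=[]
for n in ("wrist","scene","top"):
    c=optics.capture(n);pickle.dump(c,open(n+"3.pkl","wb"));print(n,proj(c,[[473.9,-24.2,40],[473.9,-24.2,165]]));ims.append(c["frame"])
cv2.imwrite("pics/3.png",np.vstack([np.hstack([ims[0][:300,160:480],cv2.resize(ims[1][130:290,250:470],(412,300))]),cv2.resize(ims[2][140:300,240:440],(732,586))[:300].copy() if 0 else np.zeros((1,732,3),np.uint8)]))
```

```text
{'time': 9.3, 'joint_positions': array([-2.12818142e-01,  3.23606317e-01,  1.76288202e+00, -1.00350591e-04,
        1.05507606e+00,  1.03923939e+00]), 'dq': array([-0.00114476, -0.0006437 , -0.00078975, -0.00100495, -0.00046189,
       -0.00071806]), 'tau': array([ 3.28838476e-02, -3.97993362e+01, -2.19201726e+01,  6.48937700e-02,
       -5.13924519e-02,  1.92841685e-04]), 'tool_pos': array([473.84362336, -24.25806298, 157.09704944]), 'tcp_rot': array([3.14150307e+00, 1.98880398e-05, 3.18788285e-01]), 'contact_force': array([ 0.60993861,  0.31480379, -1.15735428]), 'moment': array([ 0.02382444,  0.00958213, -0.01287509]), 'finger_force': 29.9991175532341, 'grip_width': 17.805978733598828}
wrist [[322.00422363 196.01158593]
 [321.77330796 256.53198151]]
scene [[340.22283785 193.02138867]
 [342.13568556 152.86992247]]
top [[341.03836587 222.20708977]
 [344.56787898 218.30750271]]
```

View pics/3.png

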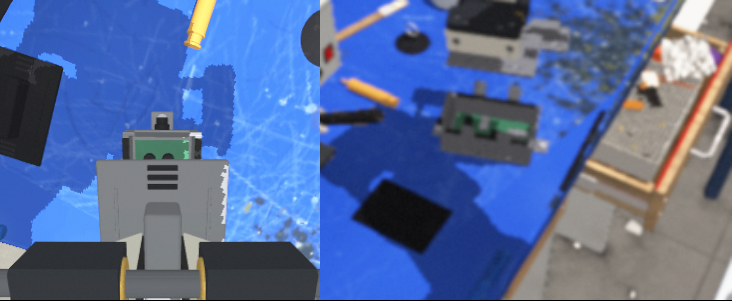

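The wrist view (left) shows the cover's front edge at (257–389, 160), with the housing behind it from about x=282 to 362. I'll check the cover's offset in the hand and housing alignment from the same picture.

Run:
```python
import pickle;from h import *
w=pickle.load(open("wrist3.pkl","rb"))
R=lambda y:np.array([[np.cos(y),-np.sin(y)],[np.sin(y),np.cos(y)]])
W=ray(w,[(257,160),(389,160)],155.1)
print("cover corners in tool frame (expect 50,+-35)",(W-[473.84,-24.26])@R(.3188))
p=np.array([473.85,-24.2])
def g(P):return proj(w,[[*(R(.319)@[x,y]+p),z] for x,y,z in P]).round(1).tolist()
print("wall corners",g([(57.5,35,40),(57.5,-35,40)]),"guide inner",g([(53.5,25,46),(53.5,-25,46)]),"cover pred",proj(w,[[*(R(.3188)@[50,y]+[473.84,-24.26]),155.1] for y in(35,-35)]))
cv2.imwrite("pics/3c.png",cv2.resize(w["frame"][105:200,245:400],None,fx=5,fy=5,interpolation=cv2.INTER_CUBIC))
```

```text
cover corners in tool frame (expect 50,+-35) [[ 50.13365522  33.66616227]
 [ 50.11877971 -34.89790884]]
wall corners [[281.8, 132.3], [362.1, 132.3]] guide inner [[292.7, 137.5], [351.2, 137.4]] cover pred [[254.45873579 160.26403954]
 [389.18285218 160.22832771]]
```

View pics/3c.png

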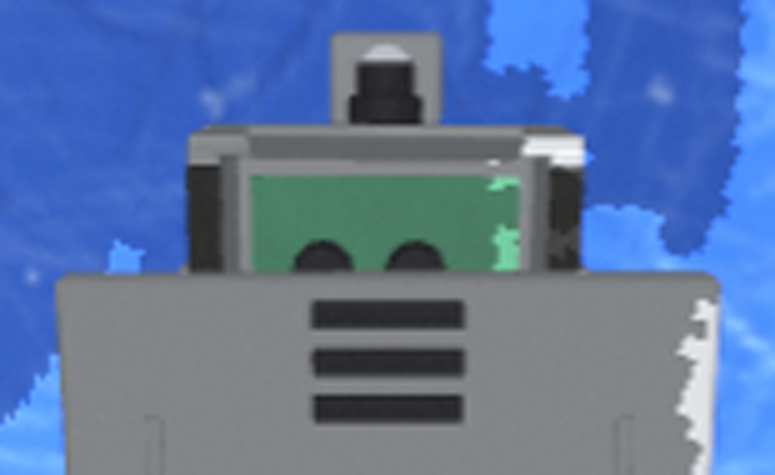

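Cover and housing centrelines agree within about 0.5 mm, so I'll go down to just above the clips.

>>> servo_tool(linear=[[0,0,0.075],[0,0,0.075],[0,0,0.075],[0,0,0.075],[0,0,0.075],[0,0,0.05],[0,0,0],[0,0,0]], spin=[0,0,0,0,0,0,0,0])

```text
time: 10.45
tool_pos: [474.2, -24.3, 72.5]
tcp_rot: [3.141, -0.001, 0.319]
contact_force: [0.9, 0.4, -0.6]
grip_width: 17.9
finger_force: 30.0
```

>>> servo_tool(linear=[[0,0,0.01],[0,0,0.01],[0,0,0.01],[0,0,0.01],[0,0,0],[0,0,0],[0,0,0],[0,0,0]], spin=[0,0,0,0,0,0,0,0])

```text
time: 11.45
tool_pos: [473.9, -24.3, 64.2]
tcp_rot: [3.141, -0.0, 0.319]
contact_force: [0.3, -0.0, -1.5]
grip_width: 18.0
finger_force: 30.0
```

>>> servo_tool(linear=[[0,0,0.01],[0,0,0.01],[0,0,0.01],[0,0,0],[0,0,0],[0,0,0],[0,0,0],[0,0,0]], spin=[0,0,0,0,0,0,0,0])

```text
time: 12.45
tool_pos: [474.0, -24.2, 58.2]
tcp_rot: [3.141, -0.0, 0.319]
contact_force: [0.9, 3.6, 3.4]
grip_width: 17.7
finger_force: 30.0
```

>>> servo_tool(linear=[[0,-0.004,0],[0,0,0.005],[0,0,0.005],[0,0,0.005],[0,0,0],[0,0,0],[0,0,0],[0,0,0]], spin=[0,0,0,0,0,0,0,0])

```text
time: 13.45
tool_pos: [474.2, -23.8, 55.9]
tcp_rot: [3.14, -0.001, 0.319]
contact_force: [-1.3, 2.3, 9.9]
grip_width: 17.8
finger_force: 30.0
```

>>> servo_tool(linear=[[0,-0.002,0.005],[0,0,0.005],[0,0,0.005],[0,0,0],[0,0,0],[0,0,0],[0,0,0],[0,0,0]], spin=[0,0,0,0,0,0,0,0])

```text
time: 14.45
tool_pos: [473.8, -23.2, 52.2]
tcp_rot: [3.141, -0.001, 0.319]
contact_force: [2.6, 1.4, 3.8]
grip_width: 17.7
finger_force: 30.0
```

>>> servo_tool(linear=[[0,0,0.005],[0,0,0.005],[0,0,0.005],[0,0,0.005],[0,0,0.005],[0,0,0],[0,0,0],[0,0,0]], spin=[0,0,0,0,0,0,0,0])

```text
time: 15.45
tool_pos: [472.4, -22.9, 47.0]
tcp_rot: [-3.141, 0.002, 0.319]
contact_force: [-2.0, -0.7, 4.8]
grip_width: 17.4
finger_force: 30.0
```

>>> servo_tool(linear=[[0,0,0.003],[0,0,0.002],[0,0,0],[0,0,0],[0,0,0],[0,0,0],[0,0,0],[0,0,0]], spin=[0,0,0,0,0,0,0,0])

```text
time: 16.45
tool_pos: [472.5, -22.9, 47.0]
tcp_rot: [-3.141, 0.002, 0.319]
contact_force: [-6.5, 0.4, 16.0]
grip_width: 17.9
finger_force: 30.0
```

Run:
```python
import pickle;from h import *
from plant import optics,monitor
o=monitor.get_obs();print(o["tool_pos"],o["contact_force"],o["moment"],o["time"])
w=optics.capture("wrist");s=optics.capture("scene")
R=lambda y:np.array([[np.cos(y),-np.sin(y)],[np.sin(y),np.cos(y)]])
for n,T in (("cover",o["tool_pos"][:2]),):
  print("cover front corners pred",proj(w,[[*(R(.319)@[50,y]+T),45] for y in(35,-35)]))
print("guide inner",proj(w,[[*(R(.319)@[53.5,y]+[473.85,-24.2]),46] for y in(25,-25)]))
a=cv2.resize(w["frame"][95:235,230:410],(790,0) if 0 else (514,400),interpolation=cv2.INTER_CUBIC)
b=cv2.resize(s["frame"][160:240,290:346],(280,400),interpolation=cv2.INTER_CUBIC)
cv2.imwrite("pics/5.png",np.hstack([a,b]))
```

```text
[472.45527942 -22.90098936  47.01197433] [-6.50059553  0.40790544 15.97821804] [-0.03248292  0.95849584 -0.07148687] 16.45
cover front corners pred [[254.40916233 160.24808252]
 [389.18991007 160.24171586]]
guide inner [[276.20451804 151.89031972]
 [373.87179175 151.89855832]]
```

View pics/5.png

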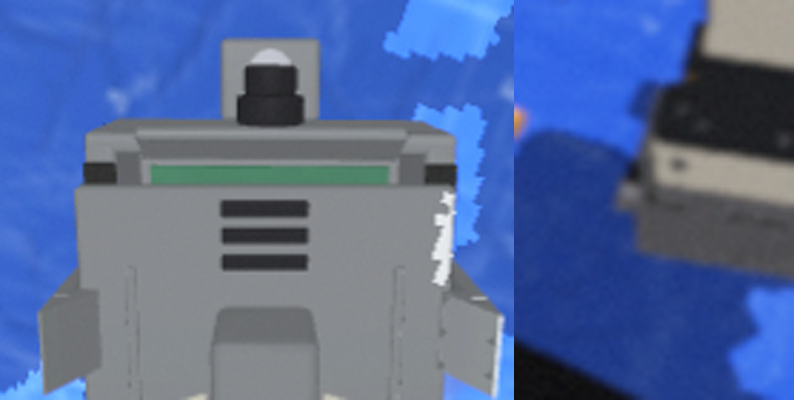

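The picture shows both front clip noses, at (100,330) and (443,330), lying over the plate's edges, with the front edge at row 186 level in its guide. The TCP height of 47.0 mm matches the underside at 40 mm. I'll relieve the side load and trim the push slightly.

>>> servo_tool(linear=[[-0.004,-0.0015,-0.001],[0,0,0],[0,0,0],[0,0,0],[0,0,0],[0,0,0],[0,0,0],[0,0,0]], spin=[0,0,0,0,0,0,0,0])

```text
time: 17.55
tool_pos: [472.5, -22.9, 47.0]
tcp_rot: [3.142, -0.0, 0.319]
contact_force: [-2.6, 0.8, 11.5]
grip_width: 17.8
finger_force: 30.0
```

>>> servo_tool(linear=[[0,0,0],[0,0,0],[0,0,0],[0,0,0],[0,0,0],[0,0,0],[0,0,0],[0,0,0]], spin=[0,0,0,0,0,0,0,0])

```text
time: 18.55
tool_pos: [472.5, -22.9, 47.0]
tcp_rot: [3.142, -0.0, 0.319]
contact_force: [-2.6, 0.5, 11.9]
grip_width: 17.6
finger_force: 30.0
```

Run:
```python
from plant import monitor,workorder
o=monitor.get_obs();print(o["tool_pos"],o["contact_force"])
if o["contact_force"][2]>9: print(workorder.close_job())
```

```text
[472.46737422 -22.9285624   47.02315639] [-2.56129985  0.54464798 11.8814282 ]
the job is handed in; nothing more can be done
None
```

I handed the job in at about 18.5 s with the larger cover seated level on the housing and the gripper still pressing at about 12 N; I saw the two front clips over its edges, but the rear two were hidden, so I infer from its height and level that they snapped.

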